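Set a polishing spindle's collar on the shaft flat

ROBOT

A 6-joint arm with a two-finger parallel gripper is mounted at the origin on the work surface. World frame = base frame: x ahead of the robot, y to its left, z up, the work surface at z = 0. Lengths are in m, angles in rad, forces in N, time in s.
With the tool pointing down it reaches from about 0.35 to 0.975 m from the base axis. Payload 4.9 kg.
Tool frame: the origin (TCP) lies midway between the tips of the shut fingers; the grasp point (between the pads) lies manip.tcp_to_grasp behind it (manip.tcp_to_grasp is the distance from the TCP to the grasp point, in m); z points along the fingers, y is the line along which they close (so a half turn about z gives the same grasp; the last joint's range is limited). The gripper opens to 85 mm and grips with 20 to 120 N. Pads are 22 mm wide; open, the fingers measure 114 mm over their backs; the gripper's body (76 mm by 85 mm) begins 54 mm behind the grasp point. The pads swing forward as they close: fully open they stand 13 mm farther back than shut.
Start: joints at [1.186, 0.053, 1.613, -0, 1.476, -0.119], TCP at [0.164, 0.603, 0.231] pointing down, gripper open.
Joint ranges: [-3.01, 3.01], [-1.01, 2.22], [0.06, 2.58], [-1.02, 4.17], [0.09, 2.62], [-3.14, 3.14]. Speed limits (rad/s): [2.57, 2.57, 3.14, 3.14, 3.14, 3.14].

INTERFACE

Orientations are given as a unit quaternion [w, x, y, z].
In Python, from plant import manip, grab_frame, calibration, job_done gives the robot as it stands.
- The arm moves only by the tool send_rows, never from a script. Its argument "rows" is a list of rows, each an object of numbers: "x", "y", "z": the shift along the tool's x, y, z normalised to -1 to 1, where 1 is 15 cm; "wx", "wy", "wz": the turn, a rotation vector about the tool's x, y, z normalised to -1 to 1, where 1 is pi/4 rad; "hand": the opening, from -1 (shut) to 1 (fully open). In form: [{"x": .., "y": .., "z": .., "wx": .., "wy": .., "wz": .., "hand": ..}, ...]. A call has exactly 10 rows; each row shifts and turns the commanded pose from where the row before left it, along the tool's axes as they then stand; what a row does not reach is not made up. A row lasts 1/12 s, in which the tool goes at most 41.7 mm and 7.16 degrees, less where a joint would pass 70% of its speed; a pose out of reach is approached as far as the arm can. A call with a number of a shift or a turn outside -1 to 1 is refused whole. A call with a gripper value outside its range is refused whole. The fingers move at their own pace and stop on an object; the grip force is fixed at half the most. Time passes only in rows, so rows that do not move let the fingers close, or fill a call up. It gives the time, the measured TCP pose, the force, the opening and the grip force at its end, in the units of the state.
- manip.state(): the state, without advancing time (a new reading comes with each control period).
- grab_frame(name): name is "scene" or "top" or "wrist"; returns the picture (400x640x3 uint8, blue, green, red); there is no depth.
- calibration(name): a dict with "camera_matrix" (3x3 intrinsics, pixels), "R" (3x3) and "t" (3): a world point X has camera coordinates R X + t. Camera axes: x right, y down, z forward; pixel columns grow to the right and rows downward; lengths in m; the calibration is good to about 2 mm. A picture is of the moment at which its call begins: read the wrist's pose just before it. calibration takes no time and is no camera call; for the wrist camera it gives the pose at the moment of the call.
- job_done(): hands the job in; it is judged then, once.
The state is a dict: "time": time; "joint_pos": joint angles; "joint_vel": joint speeds; "joint_efforts": joint torques, N m; "tool_pos": TCP position; "tool_rot": TCP orientation; "contact_force": force on the tool from outside, world axes, zero at the start; "ft_torque": the same for the moment, N m; "gripper_width": opening from 0.0 (shut) to 1.0 (fully open); "grasp_force": force on a finger pad.
Only numpy, scipy, OpenCV 4.12 (cv2) and the standard library are available. Lean on these libraries where they do the work, as an engineer would, in place of code of your own. Each camera call takes 0.05 s, during which the arm holds its last target. There are 200 camera calls.

TASK

The brass collar on the upright polishing spindle has slid down to its seat. Leave it down there while you turn the steel shaft, feeling with the fingers for the flat milled into its upper part, until that flat faces the same way as the collar's set-screw in the fork; then lift the collar straight up until the set-screw is level with the middle of the flat and square to it. Finish while still holding the collar there with the fingers, so that the screw can be tightened, with the flat still facing the fork side, and leave the graver, brush and jar where they lie.

Things in the scene. Friction and masses are not known exactly. Their poses are not given: they have to be found in the camera images.
- spindle: Fixed grey bearing block on the bench, 120 x 90 mm (its x, y), 30 mm high. Origin: on the shaft's axis at bench level, z up, x towards the fork. A round seat 34 mm across, its top 40 mm above the bench, carries the collar.
- shaft: The upright dark steel shaft, 20 mm across, rising from the block through the collar, top 106 mm above the bench. Origin: on its axis at bench level; x the way its flat faces, z up. It turns about its axis any number of turns either way with light friction (0.03 N m) and stays where it is left.
- fork (a point): Middle of the fork, at the height of the set-screw: 27 mm from the shaft's axis along the block's x, 48 mm above the bench, axes as the block's. The fork is two upright steel pins 6 mm across with a gap of 11 mm, tops 56 mm above the bench; the set-screw lies between them, so the collar cannot turn while it is down.
- flat (a point): Middle of the shaft's flat, 84 mm above the bench, 6 mm from the axis; x points straight out of the flat, z up; turns with the shaft. From 62 to 106 mm above the bench the shaft is round with one bright milled flat 16 mm wide: 16 mm thick across the flat, up to 20 mm elsewhere. A pinch nearly square to the flat pulls the shaft square. It starts facing any way over 45 degrees from the fork.
- collar: Loose brass collar around the shaft, 44 mm across, 16 mm high, bore 23 mm, about 0.12 kg, free to slide and turn on the shaft once clear of the fork. Origin: centre of its underside (40 mm above the bench when down), z up, x towards its set-screw.
- screw_tip (a point): Outer end of the collar's set-screw: 39 mm from the collar's centre along its x, 8 mm above its underside; axes as the collar's. Steel shank 7 mm across with a round head 12 mm across, 6 mm long. When the collar is down it points out through the fork, 48 mm above the bench, 36 mm below the flat's middle.
- graver: Loose wood-handled graver lying on the bench near the block, 170 mm long, 26 mm thick; to be left alone. Origin: middle of its underside.
- brush: Loose wooden bench brush lying near the block, 180 mm long, 42 mm wide, 20 mm thick; to be left alone. Origin: middle of its underside.
- jar: Small loose amber jar standing near the block, 44 mm across, 45 mm high; to be left alone. Origin: centre of its underside.
Not all that is in view belongs to the job. There is more than one size of the collar; the job needs the smallest.

How it is judged:
On the way, in this order (a step that is already met when the one before it is completed fails the run):
1. The fingers have hold of the shaft (over 2 N), the collar down on its seat (contact force between the fingers and shaft above 2 N and z of collar in the frame of spindle below 0.045 m), for 0.1 s.
2. The shaft is turned until its flat faces the way of the set-screw (within 0.2 rad), the collar still down on its seat (angle between the x axis of flat and the x axis of spindle, either way round below 0.2 rad and x of flat in the frame of spindle above 0 m and z of collar in the frame of spindle below 0.045 m), for 0.2 s.
At the end, for the whole second after the job is handed in: The fingers hold the collar (over 2 N), at rest, level within 0.12 rad, clear of its seat; its screw is on the flat's side, within 8 mm of the flat's middle in height and 8 mm sideways of the line square out of it; the flat faces the fork side within 0.3 rad (contact force between the fingers and collar above 2 N and z of screw_tip in the frame of flat between -0.008 and 0.008 m and y of screw_tip in the frame of flat between -0.008 and 0.008 m and x of screw_tip in the frame of flat above 0.02 m and angle between the x axis of flat and the x axis of spindle, either way round below 0.3 rad and x of flat in the frame of spindle above 0 m and angle between collar's own z axis and vertical below 0.12 rad and linear speed of collar below 0.02 m/s and z of collar in the frame of spindle above 0.065 m); the arm keeps its last pose, push and grip.
It fails at once if The graver is moved more than 30 mm (distance of graver from where it was at the start of the episode above 0.03 m).
It fails at once if The brush is moved more than 30 mm (distance of brush from where it was at the start of the episode above 0.03 m).
It fails at once if The jar is moved more than 30 mm (distance of jar from where it was at the start of the episode above 0.03 m).
It also fails if it takes over 72 s, if anything falls off the work surface, if the arm or the gripper's body presses on something with over 40 N, if the wrist force passes 120 N, or if a joint passes its speed limit or range.

## Working session

There is one attempt and no reset: what is moved stays moved. The work goes in short steps, Python scripts to look and compute and a tool call to move; the robot and the scene stay as the last step left them, time stands still between calls to the robot, and variables do not carry over. Pictures are saved under pics/ and viewed, at most 10 in all, crops included, and the job is handed in when it is done.

Besides the shell and the picture viewer there is one more tool, called in YAML: its name, and indented under it one key for each argument. send_rows: Moves the arm, as the interface text tells. Scaled input: -1 to 1 covers 15 cm each way for a shift and pi/4 rad each way for a turn. Its arguments: {"type":"object","properties":{"rows":{"type":"array","items":{"type":"object","properties":{"x":{"type":"number","minimum":-1,"maximum":1},"y":{"type":"number","minimum":-1,"maximum":1},"z":{"type":"number","minimum":-1,"maximum":1},"wx":{"type":"number","minimum":-1,"maximum":1},"wy":{"type":"number","minimum":-1,"maximum":1},"wz":{"type":"number","minimum":-1,"maximum":1},"hand":{"type":"number"}}}}},"required":["rows"]}

```bash
ls; mkdir -p pics; python3 - <<'E'
from plant import manip, grab_frame, calibration
import cv2,numpy as np
s=manip.state();print({k:np.round(v,3).tolist() for k,v in s.items()}, manip.tcp_to_grasp)
for n in("scene","top"):
    f=grab_frame(n);cv2.imwrite(f"pics/{n}0.png",f)
    c=calibration(n);print(n,np.round(c["camera_matrix"],1).tolist(),(-c["R"].T@c["t"]).round(3),c["R"].round(3).tolist())
a=cv2.imread("pics/scene0.png");b=cv2.imread("pics/top0.png")
cv2.imwrite("pics/both0.png",cv2.resize(np.vstack([a,b]),(480,600)))
E
```

```text
pics
{'time': 0.0, 'joint_pos': [1.186, 0.053, 1.614, -0.0, 1.476, -0.119], 'joint_vel': [0.002, 0.001, 0.001, -0.001, -0.001, -0.002], 'joint_efforts': [-0.002, -39.368, -37.018, -0.0, 0.007, -0.0], 'tool_pos': [0.164, 0.602, 0.23], 'tool_rot': [-0.0, 0.133, 0.991, -0.001], 'contact_force': [-1.282, 0.599, 1.046], 'ft_torque': [0.015, 0.028, 0.048], 'grasp_force': 0.0, 'gripper_width': 1.001} 0.0187
scene [[393.6, 0.0, 315.5], [0.0, 393.6, 196.9], [0.0, 0.0, 1.0]] [ 1.191 -0.044  0.621] [[0.169, 0.986, 0.018], [0.66, -0.099, -0.745], [-0.732, 0.137, -0.667]]
top [[380.5, 0.0, 316.5], [0.0, 380.5, 206.5], [0.0, 0.0, 1.0]] [0.424 0.078 0.836] [[0.024, -0.999, -0.025], [-0.98, -0.019, -0.197], [0.196, 0.029, -0.98]]
```

View pics/scene0.png

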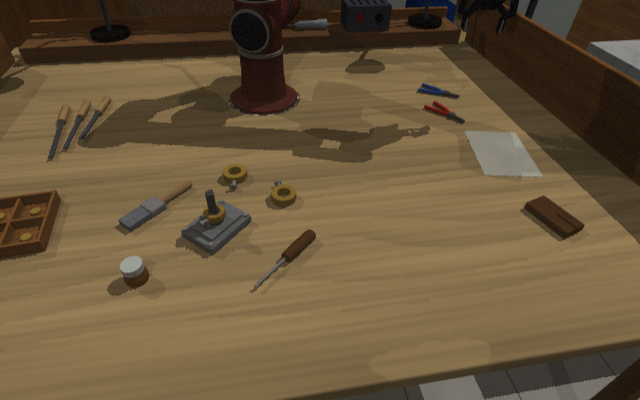

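View pics/top0.png

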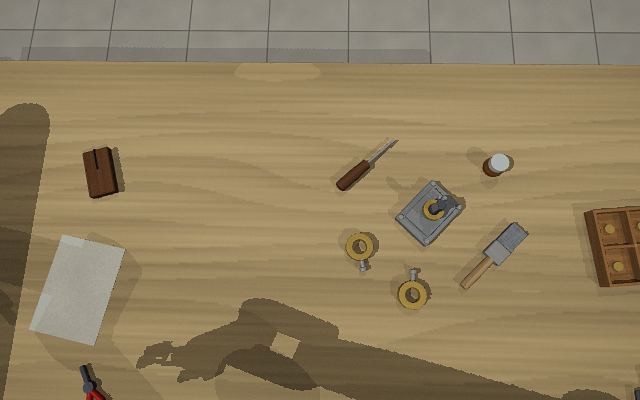

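The scene view shows the block at about (216,225) with shaft (212,203) and collar (214,213). The graver is at (285,260), brush (157,205), jar (134,271), and loose collars at (235,173) and (284,194).

In the top view the block is at (430,213), with graver (366,165), jar (498,165), brush (497,255), and loose collars at (360,246) and (413,294).

Candidates for the collar are the spindle one at top (433,210) and the loose ones at (360,246) and (413,294). I choose the one on the spindle because it is the smallest and on the shaft. I'll check it in a close crop.

```bash
cat > h.py <<'E'
import numpy as np,cv2
from plant import manip,grab_frame,calibration
from scipy.spatial.transform import Rotation as Ro
def ray(c,uv):
    K=c["camera_matrix"];d=c["R"].T@np.linalg.solve(K,[uv[0],uv[1],1.]);return -c["R"].T@c["t"],d
def onz(c,uv,z):
    o,d=ray(c,uv);return o+d*(z-o[2])/d[2]
def proj(c,X):
    p=c["camera_matrix"]@(c["R"]@np.array(X,float)+c["t"]);return p[:2]/p[2]
E
python3 - <<'E'
from h import *
a=cv2.imread("pics/scene0.png")[180:260,170:260];b=cv2.imread("pics/top0.png")[170:250,385:475]
r=lambda i:cv2.resize(i,None,fx=6.4,fy=6.4,interpolation=cv2.INTER_CUBIC)
cv2.imwrite("pics/c1.png",cv2.resize(np.hstack([r(a),np.zeros((512,8,3),np.uint8),r(b)]),(800,352)))
c=calibration("top")
for uv in [(430,213),(433,210)]: print(onz(c,uv,.03))
E
```

```text
[ 0.57587154 -0.14139646  0.03      ]
[ 0.58252811 -0.14799042  0.03      ]
```

View pics/c1.png

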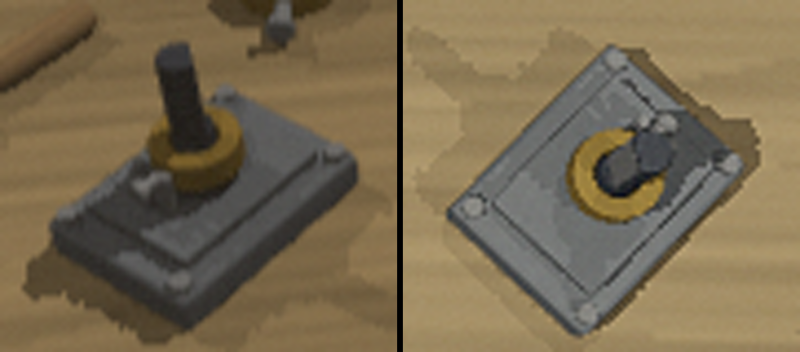

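The crop confirms it: the brass collar is around the dark shaft, with its screw between two fork pins. The fork is toward the upper right in the top view (about px (442,198)) and the lower left in the scene view (about px (204,222)). Next I compute the pose.

```bash
python3 - <<'E'
from h import *
c=calibration("top");s=calibration("scene")
img=cv2.imread("pics/top0.png")
t=lambda u,v:(385+(u-402.8)/4.41,170+v/4.4)
P=np.array([onz(c,t(*p),.03) for p in [(450,212),(612,47),(740,162),(580,333)]])
print(P.round(4)); 
e=lambda i,j:P[j]-P[i]
for i,j in((0,1),(3,2),(0,3),(1,2)):
    d=e(i,j);print(np.linalg.norm(d).round(4),np.degrees(np.arctan2(d[1],d[0])).round(1))
print("centre",P.mean(0))
print("shaft top", onz(c,t(655,150),.106), onz(s,(170+172/4.41,180+47/4.4),.106))
# collar via brass mask
for n,cc,box in(("top",c,(385,170,475,250)),("scene",s,(170,180,260,260))):
    im=cv2.imread(f"pics/{n}0.png");h=cv2.cvtColor(im,cv2.COLOR_BGR2HSV)
    x0,y0,x1,y1=box
    m=cv2.inRange(h,(15,150,60),(30,255,255));z=np.zeros_like(m);z[y0:y1,x0:x1]=m[y0:y1,x0:x1]
    k,l,st,ce=cv2.connectedComponentsWithStats(z);i=[(st[j,4],st[j,:4].tolist(),ce[j].round(1)) for j in range(1,k) if st[j,4]>20];print(n,i)
    if n=="top":print(h[205:216:5,422:428:3].tolist())
E
```

```text
[[ 0.5632 -0.0683  0.03  ]
 [ 0.6474 -0.1491  0.03  ]
 [ 0.5906 -0.2087  0.03  ]
 [ 0.5058 -0.129   0.03  ]]
0.1167 -43.8
0.1164 -43.2
0.0835 -133.4
0.0823 -133.6
centre [ 0.57675985 -0.13875407  0.03      ]
shaft top [ 0.57964221 -0.1448297   0.106     ] [ 0.57565013 -0.14389612  0.106     ]
top [(np.int32(197), [422, 200, 22, 20], array([430.8, 210.8]))]
[[[96, 12, 110], [22, 152, 143]], [[21, 174, 94], [21, 151, 159]], [[90, 8, 99], [19, 172, 92]]]
scene [(np.int32(157), [204, 205, 21, 18], array([214.9, 213.4]))]
```

send_rows:
  rows:
    - {"x": -0.18,"y": -0.185,"hand": 1}
    - {"x": -0.18,"y": -0.185,"hand": 1}
    - {"x": -0.18,"y": -0.185,"hand": 1}
    - {"x": -0.18,"y": -0.185,"hand": 1}
    - {"x": -0.18,"y": -0.185,"hand": 1}
    - {"x": -0.18,"y": -0.185,"hand": 1}
    - {"x": -0.18,"y": -0.185,"hand": 1}
    - {"x": -0.18,"y": -0.185,"hand": 1}
    - {"x": -0.18,"y": -0.185,"hand": 1}
    - {"x": -0.18,"y": -0.185,"hand": 1}

```text
invalid input at $.rows[0]: expected keys x, y, z, wx, wy, wz, hand
```

```bash
cat >> h.py <<'E'
def tool():
    s=manip.state();q=s["tool_rot"];return s,np.array(s["tool_pos"]),Ro.from_quat([q[1],q[2],q[3],q[0]]).as_matrix()
def need(target):
    s,p,R=tool();d=R.T@(np.array(target)-p)
    print("t",round(s["time"],2),"tcp",p.round(4),"yaw_y",np.degrees(np.arctan2(R[1,1],R[0,1])).round(1),"tilt",np.degrees(np.arccos(-R[2,2])).round(2),"norm shift",(d/.15).round(3),"F",np.round(s["contact_force"],1),"w",round(s["gripper_width"],3),"gf",round(s["grasp_force"],1),"j6",round(s["joint_pos"][5],2))
E
python3 - <<'E'
from h import *
c=calibration("wrist");s,p,R=tool()
need([.577,-.142,.231])
print("cam in tool",(R.T@(-c["R"].T@c["t"]-p)).round(3),"cam z in tool",(R.T@c["R"][2]).round(3),"cam x",(R.T@c["R"][0]).round(3),c["camera_matrix"].round(0).tolist())
E
```

```text
t 0.1 tcp [0.164  0.6025 0.2302] yaw_y 74.8 tilt 0.1 norm shift [-3.961e+00 -4.066e+00  1.000e-03] F [-0.4 -1.4 -0.1] w 0.999 gf 0.0 j6 -0.12
cam in tool [ 0.064 -0.001 -0.143] cam z in tool [-0.26  -0.     0.966] cam x [0. 1. 0.] [[349.0, 0.0, 312.0], [0.0, 349.0, 193.0], [0.0, 0.0, 1.0]]
```

send_rows:
  rows:
    - {"x": -0.19,"y": -0.195,"z": 0,"wx": 0,"wy": 0,"wz": 0,"hand": 1}
    - {"x": -0.19,"y": -0.195,"z": 0,"wx": 0,"wy": 0,"wz": 0,"hand": 1}
    - {"x": -0.19,"y": -0.195,"z": 0,"wx": 0,"wy": 0,"wz": 0,"hand": 1}
    - {"x": -0.19,"y": -0.195,"z": 0,"wx": 0,"wy": 0,"wz": 0,"hand": 1}
    - {"x": -0.19,"y": -0.195,"z": 0,"wx": 0,"wy": 0,"wz": 0,"hand": 1}
    - {"x": -0.19,"y": -0.195,"z": 0,"wx": 0,"wy": 0,"wz": 0,"hand": 1}
    - {"x": -0.19,"y": -0.195,"z": 0,"wx": 0,"wy": 0,"wz": 0,"hand": 1}
    - {"x": -0.19,"y": -0.195,"z": 0,"wx": 0,"wy": 0,"wz": 0,"hand": 1}
    - {"x": -0.19,"y": -0.195,"z": 0,"wx": 0,"wy": 0,"wz": 0,"hand": 1}
    - {"x": -0.19,"y": -0.195,"z": 0,"wx": 0,"wy": 0,"wz": 0,"hand": 1}

```text
time: 0.93
tool_pos: [0.3625, 0.2441, 0.2309]
tool_rot: [0.0, 0.132, 0.991, -0.0]
contact_force: [0.0, 0.7, 0.0]
gripper_width: 1.003
grasp_force: 0.0
```

```bash
python3 -c "
from h import *
need([.577,-.142,.231])"
```

```text
t 0.93 tcp [0.3625 0.2441 0.2309] yaw_y 74.8 tilt 0.0 norm shift [-2.055 -2.109 -0.   ] F [0.  0.7 0. ] w 1.003 gf 0.0 j6 -0.88
```

send_rows:
  rows:
    - {"x": -0.19,"y": -0.195,"z": 0,"wx": 0,"wy": 0,"wz": 0,"hand": 1}
    - {"x": -0.19,"y": -0.195,"z": 0,"wx": 0,"wy": 0,"wz": 0,"hand": 1}
    - {"x": -0.19,"y": -0.195,"z": 0,"wx": 0,"wy": 0,"wz": 0,"hand": 1}
    - {"x": -0.19,"y": -0.195,"z": 0,"wx": 0,"wy": 0,"wz": 0,"hand": 1}
    - {"x": -0.19,"y": -0.195,"z": 0,"wx": 0,"wy": 0,"wz": 0,"hand": 1}
    - {"x": -0.19,"y": -0.195,"z": 0,"wx": 0,"wy": 0,"wz": 0,"hand": 1}
    - {"x": -0.19,"y": -0.195,"z": 0,"wx": 0,"wy": 0,"wz": 0,"hand": 1}
    - {"x": -0.19,"y": -0.195,"z": 0,"wx": 0,"wy": 0,"wz": 0,"hand": 1}
    - {"x": -0.15,"y": -0.15,"z": 0,"wx": 0,"wy": 0,"wz": 0,"hand": 1}
    - {"x": 0,"y": 0,"z": 0,"wx": 0,"wy": 0,"wz": 0,"hand": 1}

```text
time: 1.77
tool_pos: [0.5381, -0.072, 0.2305]
tool_rot: [-0.0, 0.135, 0.991, -0.001]
contact_force: [-1.2, 0.4, -0.4]
gripper_width: 0.997
grasp_force: 0.0
```

```bash
python3 -c "
from h import *
need([.577,-.142,.231])
cv2.imwrite('pics/w1.png',grab_frame('wrist'));np.savez('w1.npz',**calibration('wrist'))"
```

```text
t 1.77 tcp [ 0.5381 -0.072   0.2305] yaw_y 74.5 tilt 0.1 norm shift [-0.375 -0.38  -0.003] F [-1.2  0.4 -0.4] w 0.997 gf 0.0 j6 -1.57
```

View pics/w1.png

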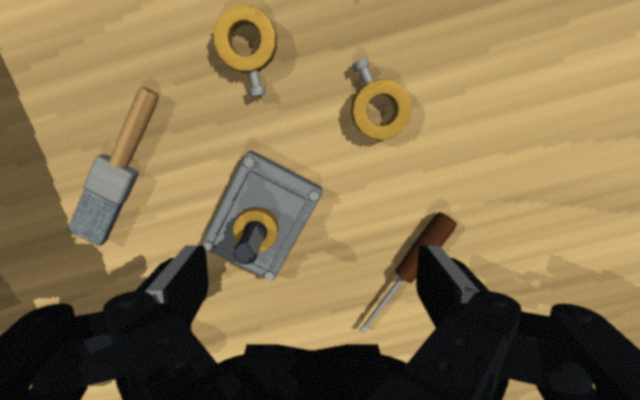

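The wrist view shows the spindle with its collar at (254,232) and shaft top at about (246,250). The loose collars are at (245,38) and (382,108). I move over the shaft and lower.

send_rows:
  rows:
    - {"x": -0.125,"y": -0.127,"z": 0,"wx": 0,"wy": 0,"wz": 0,"hand": 1}
    - {"x": -0.125,"y": -0.127,"z": 0,"wx": 0,"wy": 0,"wz": 0,"hand": 1}
    - {"x": -0.125,"y": -0.127,"z": 0,"wx": 0,"wy": 0,"wz": 0,"hand": 1}
    - {"x": 0,"y": 0,"z": 0.12,"wx": 0,"wy": 0,"wz": 0.125,"hand": 1}
    - {"x": 0,"y": 0,"z": 0.12,"wx": 0,"wy": 0,"wz": 0.125,"hand": 1}
    - {"x": 0,"y": 0,"z": 0.12,"wx": 0,"wy": 0,"wz": 0.125,"hand": 1}
    - {"x": 0,"y": 0,"z": 0.12,"wx": 0,"wy": 0,"wz": 0.125,"hand": 1}
    - {"x": 0,"y": 0,"z": 0.12,"wx": 0,"wy": 0,"wz": 0.125,"hand": 1}
    - {"x": 0,"y": 0,"z": 0,"wx": 0,"wy": 0,"wz": 0,"hand": 1}
    - {"x": 0,"y": 0,"z": 0,"wx": 0,"wy": 0,"wz": 0,"hand": 1}

```text
time: 2.65
tool_pos: [0.5747, -0.136, 0.14]
tool_rot: [-0.002, 0.368, 0.93, 0.0]
contact_force: [0.1, 0.1, 0.9]
gripper_width: 1.005
grasp_force: 0.0
```

```bash
python3 -c "
from h import *
need([.577,-.142,.14])
f=grab_frame('wrist');cv2.imwrite('pics/w2.png',f);c=calibration('wrist');np.savez('w2.npz',**c)
print([proj(c,[.577,-.142,z]).round(0) for z in(.03,.056,.106)])
cv2.imwrite('pics/w2c.png',cv2.resize(f[90:290,200:440],(720,600),interpolation=cv2.INTER_CUBIC))"
```

```text
t 2.65 tcp [ 0.5747 -0.136   0.14  ] yaw_y 46.8 tilt 0.19 norm shift [-0.039 -0.019 -0.   ] F [0.1 0.1 0.9] w 1.005 gf 0.0 j6 -1.18
[array([308., 193.]), array([308., 203.]), array([307., 229.])]
```

View pics/w2c.png

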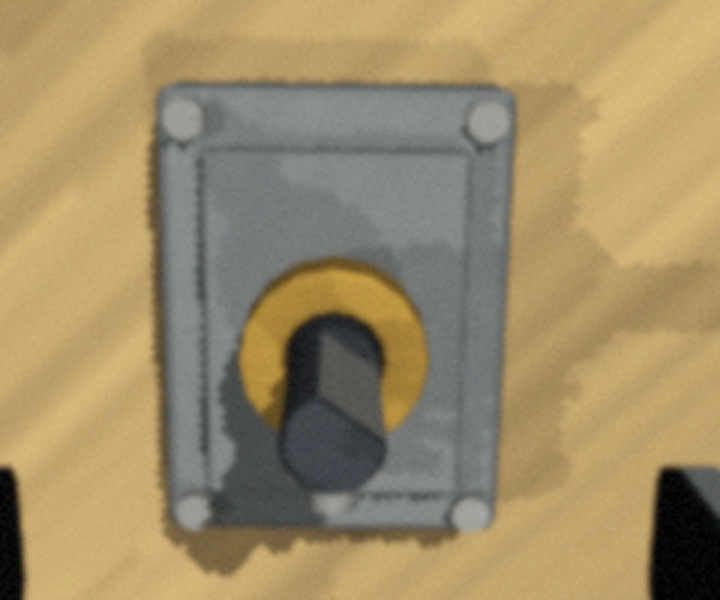

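The crop shows the shaft top centred at about (332,441) in the crop, with the bright flat facing up-right. Its top edge runs from (323,402) to (383,442). The screw and fork are hidden below the shaft, and the block outline is clear.

```bash
python3 - <<'E'
from h import *
c=dict(np.load('w2.npz'));g=lambda u,v:(200+(u+.5)/3-.5,90+(v+.5)/3-.5)
C=onz(c,g(332,441),.106);A=onz(c,g(323,402),.106);B=onz(c,g(383,442),.106)
print("C",C,"chord",np.linalg.norm(A-B))
d=(B-A)[:2];n=np.array([d[1],-d[0]])/np.linalg.norm(d); 
if n@((A+B)/2-C)[:2]<0:n=-n
print("flat normal deg",np.degrees(np.arctan2(n[1],n[0])),"dist",n@((A+B)/2-C)[:2])
P=[onz(c,g(*p),.03) for p in((160,88),(514,90),(494,527),(172,525))]
for i,j in((3,0),(2,1),(0,1),(3,2)):
    e=P[j]-P[i];print(np.linalg.norm(e).round(4),np.degrees(np.arctan2(e[1],e[0])).round(1))
print("collar c by rim at .056", onz(c,g(334,358),.056), onz(c,g(334,262),.056)[:2])
E
```

```text
C [ 0.58162234 -0.14372202  0.106     ] chord 0.013415651248233547
flat normal deg 101.52378829648036 dist 0.005231812125361196
0.1141 135.9
0.1142 136.7
0.0844 46.5
0.0859 46.5
collar c by rim at .056 [ 0.58180051 -0.14353148  0.056     ] [ 0.56540827 -0.12814529]
```

send_rows:
  rows:
    - {"x": -0.067,"y": -0.005,"z": 0,"wx": 0,"wy": 0,"wz": 0,"hand": 1}
    - {"x": 0,"y": 0,"z": 0,"wx": 0,"wy": 0,"wz": -0.152,"hand": 1}
    - {"x": 0,"y": 0,"z": 0,"wx": 0,"wy": 0,"wz": -0.152,"hand": 1}
    - {"x": 0,"y": 0,"z": 0.08,"wx": 0,"wy": 0,"wz": -0.152,"hand": 1}
    - {"x": 0,"y": 0,"z": 0.08,"wx": 0,"wy": 0,"wz": -0.152,"hand": 1}
    - {"x": 0,"y": 0,"z": 0.08,"wx": 0,"wy": 0,"wz": -0.152,"hand": 1}
    - {"x": 0,"y": 0,"z": 0.08,"wx": 0,"wy": 0,"wz": -0.152,"hand": 1}
    - {"x": 0,"y": 0,"z": 0.08,"wx": 0,"wy": 0,"wz": -0.152,"hand": 1}
    - {"x": 0,"y": 0,"z": 0.08,"wx": 0,"wy": 0,"wz": -0.152,"hand": 1}
    - {"x": 0,"y": 0,"z": 0,"wx": 0,"wy": 0,"wz": 0,"hand": 1}

```text
time: 3.53
tool_pos: [0.5824, -0.1448, 0.0683]
tool_rot: [-0.001, -0.1, 0.995, 0.0]
contact_force: [-1.3, 0.2, 0.0]
gripper_width: 0.999
grasp_force: 0.0
```

```bash
python3 -c "
from h import *
need([.5815,-.1435,.068])"
```

```text
t 3.53 tcp [ 0.5824 -0.1448  0.0683] yaw_y 101.5 tilt 0.1 norm shift [0.004 0.01  0.002] F [-1.3  0.2  0. ] w 0.999 gf 0.0 j6 -2.14
```

Shift slightly and close.

send_rows:
  rows:
    - {"x": 0.004,"y": 0.01,"z": 0,"wx": 0,"wy": 0,"wz": 0,"hand": -1}
    - {"x": 0,"y": 0,"z": 0,"wx": 0,"wy": 0,"wz": 0,"hand": -1}
    - {"x": 0,"y": 0,"z": 0,"wx": 0,"wy": 0,"wz": 0,"hand": -1}
    - {"x": 0,"y": 0,"z": 0,"wx": 0,"wy": 0,"wz": 0,"hand": -1}
    - {"x": 0,"y": 0,"z": 0,"wx": 0,"wy": 0,"wz": 0,"hand": -1}
    - {"x": 0,"y": 0,"z": 0,"wx": 0,"wy": 0,"wz": 0,"hand": -1}
    - {"x": 0,"y": 0,"z": 0,"wx": 0,"wy": 0,"wz": 0,"hand": -1}
    - {"x": 0,"y": 0,"z": 0,"wx": 0,"wy": 0,"wz": 0,"hand": -1}
    - {"x": 0,"y": 0,"z": 0,"wx": 0,"wy": 0,"wz": 0,"hand": -1}
    - {"x": 0,"y": 0,"z": 0,"wx": 0,"wy": 0,"wz": 0,"hand": -1}

```text
time: 4.37
tool_pos: [0.582, -0.1431, 0.0702]
tool_rot: [0.0, -0.099, 0.995, 0.0]
contact_force: [-2.6, 2.9, 4.4]
gripper_width: 0.176
grasp_force: 59.3
```

```bash
python3 -c "
from h import *
need([.5815,-.1435,.068]);s=manip.state();print(s['gripper_width']*85,np.round(s['ft_torque'],2))"
```

```text
t 4.37 tcp [ 0.582  -0.1431  0.0702] yaw_y 101.4 tilt 0.03 norm shift [ 0.004 -0.002  0.014] F [-2.6  2.9  4.4] w 0.176 gf 59.3 j6 -2.13
14.931427358414846 [ 0.31  0.32 -0.  ]
```

Opening is about 15–16 mm, so the pads are square on the flat. I turn clockwise (wz positive) by 145° in total.

send_rows:
  rows:
    - {"x": 0,"y": 0,"z": 0,"wx": 0,"wy": 0,"wz": 0.08,"hand": -1}
    - {"x": 0,"y": 0,"z": 0,"wx": 0,"wy": 0,"wz": 0.13,"hand": -1}
    - {"x": 0,"y": 0,"z": 0,"wx": 0,"wy": 0,"wz": 0.13,"hand": -1}
    - {"x": 0,"y": 0,"z": 0,"wx": 0,"wy": 0,"wz": 0.13,"hand": -1}
    - {"x": 0,"y": 0,"z": 0,"wx": 0,"wy": 0,"wz": 0.13,"hand": -1}
    - {"x": 0,"y": 0,"z": 0,"wx": 0,"wy": 0,"wz": 0.13,"hand": -1}
    - {"x": 0,"y": 0,"z": 0,"wx": 0,"wy": 0,"wz": 0.13,"hand": -1}
    - {"x": 0,"y": 0,"z": 0,"wx": 0,"wy": 0,"wz": 0.13,"hand": -1}
    - {"x": 0,"y": 0,"z": 0,"wx": 0,"wy": 0,"wz": 0.13,"hand": -1}
    - {"x": 0,"y": 0,"z": 0,"wx": 0,"wy": 0,"wz": 0.13,"hand": -1}

```text
time: 5.2
tool_pos: [0.5798, -0.1443, 0.0701]
tool_rot: [-0.002, 0.384, 0.923, -0.002]
contact_force: [-13.3, -1.7, 11.2]
gripper_width: 0.174
grasp_force: 58.5
```

send_rows:
  rows:
    - {"x": 0,"y": 0,"z": 0,"wx": 0,"wy": 0,"wz": 0.13,"hand": -1}
    - {"x": 0,"y": 0,"z": 0,"wx": 0,"wy": 0,"wz": 0.13,"hand": -1}
    - {"x": 0,"y": 0,"z": 0,"wx": 0,"wy": 0,"wz": 0.13,"hand": -1}
    - {"x": 0,"y": 0,"z": 0,"wx": 0,"wy": 0,"wz": 0.13,"hand": -1}
    - {"x": 0,"y": 0,"z": 0,"wx": 0,"wy": 0,"wz": 0.13,"hand": -1}
    - {"x": 0,"y": 0,"z": 0,"wx": 0,"wy": 0,"wz": 0.13,"hand": -1}
    - {"x": 0,"y": 0,"z": 0,"wx": 0,"wy": 0,"wz": 0.13,"hand": -1}
    - {"x": 0,"y": 0,"z": 0,"wx": 0,"wy": 0,"wz": 0.13,"hand": -1}
    - {"x": 0,"y": 0,"z": 0,"wx": 0,"wy": 0,"wz": 0.13,"hand": -1}
    - {"x": 0,"y": 0,"z": 0,"wx": 0,"wy": 0,"wz": 0.13,"hand": -1}

```text
time: 6.03
tool_pos: [0.5774, -0.1432, 0.0701]
tool_rot: [-0.004, 0.786, 0.618, -0.004]
contact_force: [-24.0, 4.0, 20.0]
gripper_width: 0.178
grasp_force: 58.4
```

```bash
python3 -c "
from h import *
need([.5815,-.1435,.068]);s=manip.state();print(s['gripper_width']*85,np.round(s['ft_torque'],2))"
```

```text
t 6.03 tcp [ 0.5774 -0.1432  0.0701] yaw_y -13.6 tilt 0.7 norm shift [0.004 0.027 0.014] F [-24.   4.  20.] w 0.178 gf 58.4 j6 -0.13
15.140542429354497 [0.44 2.75 0.06]
```

Side force is building because the axis is about 3 mm off-centre. I ease the command toward the measured position and finish the last 30°.

send_rows:
  rows:
    - {"x": 0,"y": -0.012,"z": -0.003,"wx": 0,"wy": 0,"wz": 0,"hand": -1}
    - {"x": 0,"y": -0.012,"z": -0.003,"wx": 0,"wy": 0,"wz": 0,"hand": -1}
    - {"x": 0,"y": -0.011,"z": -0.004,"wx": 0,"wy": 0,"wz": 0.11,"hand": -1}
    - {"x": 0,"y": 0,"z": 0,"wx": 0,"wy": 0,"wz": 0.11,"hand": -1}
    - {"x": 0,"y": 0,"z": 0,"wx": 0,"wy": 0,"wz": 0.11,"hand": -1}
    - {"x": 0,"y": 0,"z": 0,"wx": 0,"wy": 0,"wz": 0.11,"hand": -1}
    - {"x": 0,"y": 0,"z": 0,"wx": 0,"wy": 0,"wz": 0.11,"hand": -1}
    - {"x": 0,"y": 0,"z": 0,"wx": 0,"wy": 0,"wz": 0.11,"hand": -1}
    - {"x": 0,"y": 0,"z": 0,"wx": 0,"wy": 0,"wz": 0,"hand": -1}
    - {"x": 0,"y": 0,"z": 0,"wx": 0,"wy": 0,"wz": 0,"hand": -1}

```text
time: 6.87
tool_pos: [0.5768, -0.1418, 0.0702]
tool_rot: [-0.0, 0.917, 0.399, 0.0]
contact_force: [3.4, 1.5, -2.6]
gripper_width: 0.174
grasp_force: 59.9
```

```bash
python3 -c "
from h import *
need([.5797,-.142,.068]);s=manip.state();print(s['gripper_width']*85,np.round(s['ft_torque'],2))"
```

```text
t 6.87 tcp [ 0.5768 -0.1418  0.0702] yaw_y -43.0 tilt 0.04 norm shift [0.012 0.015 0.015] F [ 3.4  1.5 -2.6] w 0.174 gf 59.9 j6 0.38
14.816899609890202 [ 0.28 -0.3   0.03]
```

send_rows:
  rows:
    - {"x": 0,"y": 0,"z": 0,"wx": 0,"wy": 0,"wz": 0,"hand": 1}
    - {"x": 0,"y": 0,"z": 0,"wx": 0,"wy": 0,"wz": 0,"hand": 1}
    - {"x": 0,"y": 0,"z": 0,"wx": 0,"wy": 0,"wz": 0,"hand": 1}
    - {"x": 0,"y": 0,"z": 0,"wx": 0,"wy": 0,"wz": 0,"hand": 1}
    - {"x": 0,"y": 0,"z": 0,"wx": 0,"wy": 0,"wz": 0,"hand": 1}
    - {"x": 0,"y": 0,"z": 0,"wx": 0,"wy": 0,"wz": 0,"hand": 1}
    - {"x": 0,"y": 0,"z": 0,"wx": 0,"wy": 0,"wz": 0,"hand": 1}
    - {"x": 0,"y": 0,"z": -0.1,"wx": 0,"wy": 0,"wz": 0,"hand": 1}
    - {"x": 0,"y": 0,"z": -0.2,"wx": 0,"wy": 0,"wz": 0,"hand": 1}
    - {"x": 0,"y": 0,"z": -0.2,"wx": 0,"wy": 0,"wz": 0,"hand": 1}

```text
time: 7.7
tool_pos: [0.5754, -0.1417, 0.1449]
tool_rot: [-0.001, 0.917, 0.398, -0.001]
contact_force: [-0.4, -0.2, -0.2]
gripper_width: 1.002
grasp_force: 0.0
```

send_rows:
  rows:
    - {"x": 0,"y": 0,"z": 0,"wx": 0,"wy": 0,"wz": 0.15,"hand": 1}
    - {"x": 0,"y": 0,"z": 0,"wx": 0,"wy": 0,"wz": 0.15,"hand": 1}
    - {"x": 0,"y": 0,"z": 0,"wx": 0,"wy": 0,"wz": 0.15,"hand": 1}
    - {"x": 0,"y": 0,"z": 0,"wx": 0,"wy": 0,"wz": 0.15,"hand": 1}
    - {"x": 0,"y": 0,"z": 0,"wx": 0,"wy": 0,"wz": 0.15,"hand": 1}
    - {"x": 0,"y": 0,"z": 0,"wx": 0,"wy": 0,"wz": 0.15,"hand": 1}
    - {"x": 0,"y": 0,"z": 0,"wx": 0,"wy": 0,"wz": 0.15,"hand": 1}
    - {"x": 0,"y": 0,"z": 0,"wx": 0,"wy": 0,"wz": 0.15,"hand": 1}
    - {"x": 0,"y": 0,"z": 0,"wx": 0,"wy": 0,"wz": 0.15,"hand": 1}
    - {"x": 0,"y": 0,"z": 0,"wx": 0,"wy": 0,"wz": 0.15,"hand": 1}

```text
time: 8.53
tool_pos: [0.5767, -0.1422, 0.1458]
tool_rot: [0.0, 0.983, -0.181, -0.0]
contact_force: [-0.7, 0.2, -0.3]
gripper_width: 1.002
grasp_force: 0.0
```

send_rows:
  rows:
    - {"x": 0,"y": 0,"z": 0,"wx": 0,"wy": 0,"wz": 0.128,"hand": 1}
    - {"x": 0,"y": 0,"z": 0,"wx": 0,"wy": 0,"wz": 0.128,"hand": 1}
    - {"x": 0,"y": 0,"z": 0,"wx": 0,"wy": 0,"wz": 0.128,"hand": 1}
    - {"x": 0,"y": 0,"z": 0,"wx": 0,"wy": 0,"wz": 0.128,"hand": 1}
    - {"x": 0,"y": 0,"z": 0,"wx": 0,"wy": 0,"wz": 0,"hand": 1}
    - {"x": 0,"y": 0,"z": 0,"wx": 0,"wy": 0,"wz": 0,"hand": 1}
    - {"x": 0,"y": 0,"z": 0,"wx": 0,"wy": 0,"wz": 0,"hand": 1}
    - {"x": 0,"y": 0,"z": 0,"wx": 0,"wy": 0,"wz": 0,"hand": 1}
    - {"x": 0,"y": 0,"z": 0,"wx": 0,"wy": 0,"wz": 0,"hand": 1}
    - {"x": 0,"y": 0,"z": 0,"wx": 0,"wy": 0,"wz": 0,"hand": 1}

```text
time: 9.37
tool_pos: [0.5767, -0.1422, 0.1458]
tool_rot: [-0.0, 0.929, -0.371, -0.0]
contact_force: [0.3, 0.8, 0.7]
gripper_width: 0.996
grasp_force: 0.0
```

```bash
python3 -c "
from h import *
need([.5803,-.1423,.14])
f=grab_frame('wrist');cv2.imwrite('pics/w3.png',f);c=calibration('wrist');np.savez('w3.npz',**c)
print([proj(c,[.580,-.142,z]).round(0) for z in(.03,.056,.106)])
cv2.imwrite('pics/w3c.png',cv2.resize(f[110:310,200:440],(720,600),interpolation=cv2.INTER_CUBIC))"
```

```text
t 9.37 tcp [ 0.5767 -0.1422  0.1458] yaw_y -133.6 tilt 0.0 norm shift [ 0.018 -0.016  0.039] F [0.3 0.8 0.7] w 0.996 gf 0.0 j6 1.96
[array([308., 188.]), array([308., 197.]), array([307., 221.])]
```

View pics/w3c.png

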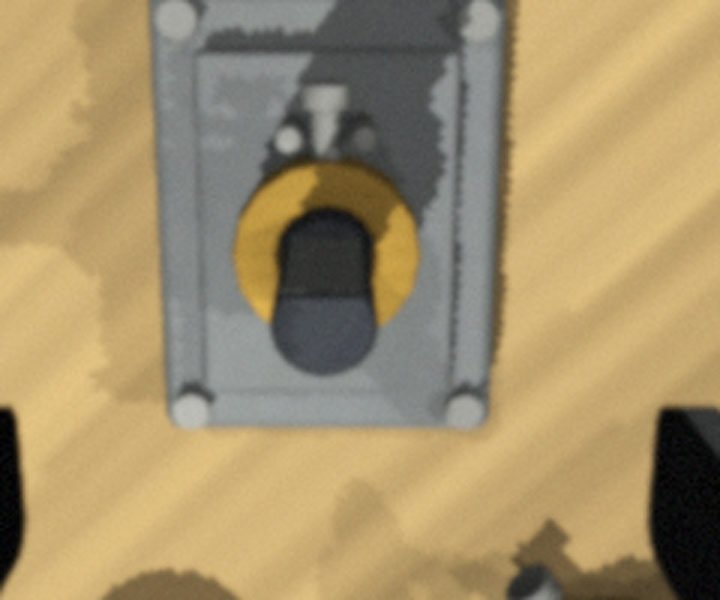

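The flat now faces the screw and fork: its edge at crop row 297 is level, and the screw at (325,115) is straight above it. The collar is centred at about (326,249) and the shaft top at about (325,325).

```bash
python3 - <<'E'
from h import *
c=dict(np.load('w3.npz'));g=lambda u,v:(200+(u+.5)/3-.5,110+(v+.5)/3-.5)
C=onz(c,g(326,249),.056);S=onz(c,g(325,322),.106);print("collar",C,"rim",onz(c,g(326,160),.056),"shaft",S)
A=onz(c,g(278,297),.106);B=onz(c,g(375,297),.106);d=B-A;print(np.degrees(np.arctan2(d[1],d[0]))-90)
T=onz(c,g(325,90),.048);e=T-C;print("screw",np.degrees(np.arctan2(e[1],e[0])),np.linalg.norm(e[:2]))
need([*C[:2],.040])
need([.5797,-.1417,.040])
E
```

```text
collar [ 0.58193261 -0.1445017   0.056     ] rim [ 0.59690878 -0.15882641  0.056     ] shaft [ 0.58129631 -0.14430877  0.106     ]
-223.57749700362336
screw -43.23212600712926 0.03550843632678509
t 9.42 tcp [ 0.5767 -0.1421  0.1458] yaw_y -133.6 tilt 0.0 norm shift [ 0.036 -0.013  0.705] F [-0.4  0.5 -0.1] w 1.002 gf 0.0 j6 1.96
t 9.42 tcp [ 0.5767 -0.1421  0.1458] yaw_y -133.6 tilt 0.0 norm shift [ 0.012 -0.016  0.705] F [-0.4  0.5 -0.1] w 1.002 gf 0.0 j6 1.96
```

send_rows:
  rows:
    - {"x": 0.024,"y": -0.0145,"z": 0.05,"wx": 0,"wy": 0,"wz": 0,"hand": 1}
    - {"x": 0,"y": 0,"z": 0.12,"wx": 0,"wy": 0,"wz": 0,"hand": 1}
    - {"x": 0,"y": 0,"z": 0.12,"wx": 0,"wy": 0,"wz": 0,"hand": 1}
    - {"x": 0,"y": 0,"z": 0.12,"wx": 0,"wy": 0,"wz": 0,"hand": 1}
    - {"x": 0,"y": 0,"z": 0.12,"wx": 0,"wy": 0,"wz": 0,"hand": 1}
    - {"x": 0,"y": 0,"z": 0.08,"wx": 0,"wy": 0,"wz": 0,"hand": 1}
    - {"x": 0,"y": 0,"z": 0.04,"wx": 0,"wy": 0,"wz": 0,"hand": 1}
    - {"x": 0,"y": 0,"z": 0.03,"wx": 0,"wy": 0,"wz": 0,"hand": 1}
    - {"x": 0,"y": 0,"z": 0.02,"wx": 0,"wy": 0,"wz": 0,"hand": 1}
    - {"x": 0,"y": 0,"z": 0.019,"wx": 0,"wy": 0,"wz": 0,"hand": 1}

```text
time: 10.25
tool_pos: [0.5815, -0.1433, 0.0386]
tool_rot: [-0.0, 0.928, -0.372, 0.001]
contact_force: [0.4, 1.0, -0.1]
gripper_width: 1.002
grasp_force: 0.0
```

```bash
python3 -c "
from h import *
need([.5805,-.143,.038])"
```

```text
t 10.25 tcp [ 0.5815 -0.1433  0.0386] yaw_y -133.6 tilt 0.09 norm shift [-0.007  0.003  0.004] F [ 0.4  1.  -0.1] w 1.002 gf 0.0 j6 1.97
```

No contact, so I close on the collar.

send_rows:
  rows:
    - {"x": 0,"y": 0,"z": 0,"wx": 0,"wy": 0,"wz": 0,"hand": -1}
    - {"x": 0,"y": 0,"z": 0,"wx": 0,"wy": 0,"wz": 0,"hand": -1}
    - {"x": 0,"y": 0,"z": 0,"wx": 0,"wy": 0,"wz": 0,"hand": -1}
    - {"x": 0,"y": 0,"z": 0,"wx": 0,"wy": 0,"wz": 0,"hand": -1}
    - {"x": 0,"y": 0,"z": 0,"wx": 0,"wy": 0,"wz": 0,"hand": -1}
    - {"x": 0,"y": 0,"z": 0,"wx": 0,"wy": 0,"wz": 0,"hand": -1}
    - {"x": 0,"y": 0,"z": 0,"wx": 0,"wy": 0,"wz": 0,"hand": -1}
    - {"x": 0,"y": 0,"z": 0,"wx": 0,"wy": 0,"wz": 0,"hand": -1}
    - {"x": 0,"y": 0,"z": 0,"wx": 0,"wy": 0,"wz": 0,"hand": -1}
    - {"x": 0,"y": 0,"z": 0,"wx": 0,"wy": 0,"wz": 0,"hand": -1}

```text
time: 11.08
tool_pos: [0.5818, -0.1434, 0.0393]
tool_rot: [-0.0, 0.928, -0.372, 0.001]
contact_force: [-0.1, 0.1, 5.6]
gripper_width: 0.493
grasp_force: 61.1
```

```bash
python3 -c "
from h import *
need([.5805,-.143,.038])"
```

```text
t 11.08 tcp [ 0.5818 -0.1434  0.0393] yaw_y -133.6 tilt 0.13 norm shift [-0.008  0.004  0.009] F [-0.1  0.1  5.6] w 0.493 gf 61.1 j6 1.97
```

send_rows:
  rows:
    - {"x": 0,"y": 0,"z": -0.01,"wx": 0,"wy": 0,"wz": 0,"hand": -1}
    - {"x": 0,"y": 0,"z": -0.025,"wx": 0,"wy": 0,"wz": 0,"hand": -1}
    - {"x": 0,"y": 0,"z": -0.025,"wx": 0,"wy": 0,"wz": 0,"hand": -1}
    - {"x": 0,"y": 0,"z": -0.025,"wx": 0,"wy": 0,"wz": 0,"hand": -1}
    - {"x": 0,"y": 0,"z": -0.025,"wx": 0,"wy": 0,"wz": 0,"hand": -1}
    - {"x": 0,"y": 0,"z": -0.025,"wx": 0,"wy": 0,"wz": 0,"hand": -1}
    - {"x": 0,"y": 0,"z": -0.025,"wx": 0,"wy": 0,"wz": 0,"hand": -1}
    - {"x": 0,"y": 0,"z": -0.025,"wx": 0,"wy": 0,"wz": 0,"hand": -1}
    - {"x": 0,"y": 0,"z": -0.025,"wx": 0,"wy": 0,"wz": 0,"hand": -1}
    - {"x": 0,"y": 0,"z": -0.025,"wx": 0,"wy": 0,"wz": 0,"hand": -1}

```text
time: 11.92
tool_pos: [0.5808, -0.1431, 0.0736]
tool_rot: [0.0, 0.928, -0.372, 0.0]
contact_force: [0.6, -0.4, -1.4]
gripper_width: 0.49
grasp_force: 60.8
```

```bash
python3 - <<'E'
from h import *
need([.5818,-.1434,.0753])
f=grab_frame('wrist');cv2.imwrite('pics/w4.png',f);c=calibration('wrist');np.savez('w4.npz',**c)
g=grab_frame('scene');cv2.imwrite('pics/s4.png',g)
a=cv2.resize(f[110:310,200:440],(480,400),interpolation=cv2.INTER_CUBIC);b=cv2.resize(g[160:260,175:255],(320,400),interpolation=cv2.INTER_CUBIC)
cv2.imwrite('pics/c4.png',np.hstack([a,b]))
E
```

```text
t 11.92 tcp [ 0.5808 -0.1431  0.0736] yaw_y -133.6 tilt 0.0 norm shift [ 0.006 -0.003 -0.011] F [ 0.6 -0.4 -1.4] w 0.49 gf 60.8 j6 1.97
```

View pics/c4.png

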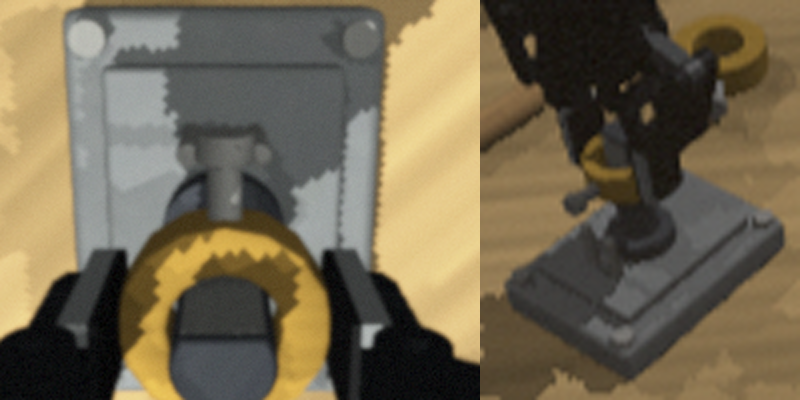

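The wrist crop shows the collar held, the screw at (225,180) in line with the flat (edge level at row 335), and the fork pins below it. The scene crop shows the collar raised clear, with the screw head at (578,200). I triangulate the screw's height.

```bash
python3 - <<'E'
from h import *
w=dict(np.load('w4.npz'));s=calibration("scene")
def tri(a,b):
    o1,d1=ray(w,a);o2,d2=ray(s,b);A=np.stack([d1,-d2],1);k=np.linalg.lstsq(A,o2-o1,rcond=None)[0]
    p,q=o1+d1*k[0],o2+d2*k[1];return (p+q)/2,np.linalg.norm(p-q)
for a in((312.5,185),):
    for b in((199.5,210),(198.5,210.5)): print(tri(a,b))
ex=np.array([.5805,-.143,.084])+np.r_[.036*np.cos(-.76),.036*np.sin(-.76),0]
for z in(.074,.084): ex[2]=z;print(z,proj(w,ex),proj(s,ex))
t=np.array([.5803,-.1425,.106]);print("top proj",proj(s,t))
E
```

```text
(array([ 0.6053233 , -0.16627889,  0.08318769]), np.float64(0.003236168176121618))
(array([ 0.60575303, -0.1672522 ,  0.08312354]), np.float64(0.001130927184082976))
0.074 [311.52651559 178.87588181] [198.77040481 214.31154673]
0.084 [311.48996516 184.41008082] [197.84878984 210.64928713]
top proj [209.65596419 192.14031046]
```

Screw height is 83 mm against a target of 84. I make a small nudge and let it settle.

send_rows:
  rows:
    - {"x": 0,"y": 0,"z": -0.005,"wx": 0,"wy": 0,"wz": 0,"hand": -1}
    - {"x": 0,"y": 0,"z": 0,"wx": 0,"wy": 0,"wz": 0,"hand": -1}
    - {"x": 0,"y": 0,"z": 0,"wx": 0,"wy": 0,"wz": 0,"hand": -1}
    - {"x": 0,"y": 0,"z": 0,"wx": 0,"wy": 0,"wz": 0,"hand": -1}
    - {"x": 0,"y": 0,"z": 0,"wx": 0,"wy": 0,"wz": 0,"hand": -1}
    - {"x": 0,"y": 0,"z": 0,"wx": 0,"wy": 0,"wz": 0,"hand": -1}
    - {"x": 0,"y": 0,"z": 0,"wx": 0,"wy": 0,"wz": 0,"hand": -1}
    - {"x": 0,"y": 0,"z": 0,"wx": 0,"wy": 0,"wz": 0,"hand": -1}
    - {"x": 0,"y": 0,"z": 0,"wx": 0,"wy": 0,"wz": 0,"hand": -1}
    - {"x": 0,"y": 0,"z": 0,"wx": 0,"wy": 0,"wz": 0,"hand": -1}

```text
time: 12.85
tool_pos: [0.5808, -0.1431, 0.074]
tool_rot: [0.0, 0.928, -0.372, 0.0]
contact_force: [-0.9, 0.3, -1.6]
gripper_width: 0.488
grasp_force: 60.8
```

```bash
python3 -c "
from h import *
from plant import job_done
need([.5805,-.143,.075]);print(job_done())"
```

```text
t 12.85 tcp [ 0.5808 -0.1431  0.074 ] yaw_y -133.6 tilt 0.0 norm shift [-0.002  0.001 -0.007] F [-0.9  0.3 -1.6] w 0.488 gf 60.8 j6 1.97
the job is handed in; nothing more can be done
None
```

I handed the job in at about 13 s with the shaft's flat turned to face the fork and the collar held about 34 mm up; its screw measured 83 mm high before a last small nudge (target 84 mm) and in line with the flat, but no verdict came back.

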